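# Let the waiting valve balls into the return bin

### The job

Two steel valve balls are waiting in the chute, held back by the flap on the lid of the white return bin. With a fingertip press the bin's lever pad all the way down so that the lid lifts fully, and keep it down until both balls have rolled in; then let the lever come up slowly under your finger, so that the lid shuts without slamming. Do not touch the lid or the balls, leave the things standing around where they are, and finish clear of everything.

Things in the scene. Friction and masses are not known exactly. Their poses are not given: they have to be found in the camera images.
- bin: fixed white bin, 200 (own x) x 160 (own y) x 115 mm tall; origin at the centre of its underside. The lid is hinged along the top of its +x side; the steel lever runs along its -y side and its pad stands out in front (-x); the steel ball chute, 34 mm wide, slopes 12 degrees down into its +y side at x = -50 mm and reaches out to y = 197 mm, up to 125 mm high
- pad_top (a point): centre of the upper face of the lever's pad, a plain black rubber-faced plate 56 mm along the lever by 46 mm across, 8 mm thick; at rest at x = -201, y = -105, z = 151 mm in the bin's frame, its outer end tilted up 0.22 rad. Pressed fully it goes 72 mm straight down (its x changes under 6 mm), the outer end then tilted down 0.23 rad
- pad: the lever's pad itself; origin at the same point as pad_top, own z normal to its upper face. A push of about 3 to 6 N on it holds the lid up
- lever (a joint): angle of the lever: 0 at rest with the pad up, 0.45 rad with the pad pressed fully down. It has no spring: the lid's weight lifts the pad back up, quickly if it is let go. Its pivot is a level axis along the bin's y at x = -45, z = 109 mm in the bin's frame
- lid (a joint): angle of the lid: 0 shut, 0.70 rad fully lifted; it is linked to the lever (1.55 rad of lid for each rad of lever). It is hardly damped: left alone it falls and slams
- lid_panel: the white lid, a flat panel 210 x 186 x 6 mm hinged along the bin's +x top edge, its underside 115 mm above the bench when shut; origin in the middle of that hinge edge. A flap hangs 25 mm from it over the mouth of the chute. Not to be touched
- ball0_center (a point): centre of the steel ball nearest the bin, 24 mm in diameter, waiting in the chute
- ball1_center (a point): centre of the second steel ball, 24 mm in diameter, behind the first
- ball0: the first ball as a body; its origin lies on its skin and turns as it rolls
- ball1: the second ball as a body; likewise
- nozzle_a: a suction nozzle standing on its black rubber cup, 32 mm wide and 62 mm tall, in front of the bin; origin at the centre of its underside; to be left alone
- cone_seat: a steel cone seat, 40 mm wide, 34 mm tall, near the lever's pad; origin at the centre of its underside; to be left alone
- collar: a dark steel collar lying flat, 44 mm outside, 16 mm high, beside the lever; origin at the centre of its underside; to be left alone
- knurl_a: a black round hand nut, 42 mm wide, 24 mm high; origin at the centre of its underside; to be left alone
- nozzle_b: a second suction nozzle like nozzle_a; origin at the centre of its underside; to be left alone
- gauge_block: a dark steel block 50 x 30 x 25 mm; origin at the centre of its underside; to be left alone
- spool: an aluminium spool, 48 mm wide, 35 mm high; origin at the centre of its underside; to be left alone

How it is judged:
On the way, in this order (a step that is already met when the one before it is completed fails the run):
1. the lid is lifted fully by a press on the lever's pad (value of joint lid above 0.64 rad and contact force between pad and the fingers above 0.5 N), for 0.2 s.
2. both balls are in the bin and the lid is shut again (value of joint lid below 0.03 rad and x of ball0_center in the frame of bin between -0.1 and 0.1 m and y of ball0_center in the frame of bin between -0.08 and 0.08 m and z of each of ball0_center, ball1_center in the frame of bin below 0.05 m and x of ball1_center in the frame of bin between -0.1 and 0.1 m and y of ball1_center in the frame of bin between -0.08 and 0.08 m), for 0.2 s.
At the end, for the whole second after the job is handed in: the lid is shut (under 0.03 rad) and still, the lever is fully up (under 0.02 rad), and both balls lie inside the bin, their centres under 50 mm above its underside (all of step 2 and value of joint lever below 0.02 rad and velocity of joint lid between -0.1 and 0.1 rad/s); the robot touches nothing.
It fails at once if the lid falls: it closes faster than 2 rad/s (velocity of joint lid below -2 rad/s).
It fails at once if the robot touches the lid (contact force between lid_panel and the arm above 1 N or contact force between lid_panel and the fingers above 1 N).
It fails at once if the robot touches a ball (contact force between any of ball0, ball1 and the arm above 0.5 N or contact force between any of ball0, ball1 and the fingers above 0.5 N).
It fails at once if one of the things standing around is moved or lifted (over 15 mm) (distance of any of nozzle_a, cone_seat, collar, knurl_a, nozzle_b, gauge_block, spool from where it was at the start of the episode above 0.015 m).
It also fails if it takes over 35 s, if anything falls off the work surface, if the arm or the gripper's body presses on something with over 40 N, if the wrist force passes 120 N, or if a joint passes its speed limit or range.

### The arm

A 7-joint arm with a two-finger parallel gripper is mounted at the origin on the work surface. World frame = base frame: x ahead of the robot, y to its left, z up, the work surface at z = 0. Lengths are in m, angles in rad, forces in N, time in s.
With the tool pointing down it reaches from about 0.425 to 0.95 m from the base axis. Payload 4.7 kg.
Tool frame: the origin (TCP) lies between the finger pads; the fingertips stand 19 mm ahead of it and the grasp point (between the pads) is the TCP; z points along the fingers, x is the direction in which the jaws open and shut, and the axes are right-handed (so a half turn about z gives the same grasp; the last joint's range is limited). The gripper opens to 85 mm and grips with 20 to 120 N. Pads are 22 mm wide; open, the fingers measure 114 mm over their backs; the gripper's body (76 mm by 85 mm) begins 54 mm behind the grasp point. The pads swing forward as they close: fully open they stand 13 mm farther back than shut.
Start: joints at [1.265, 0.469, -0.049, 1.532, 0.024, 1.141, -0.082], TCP at [0.185, -0.649, 0.25] pointing down, gripper open.
Joint ranges: [-2.59, 2.59], [-0.33, 1.99], [-1.39, 1.29], [0.1, 2.45], [-1.04, 4.18], [0.21, 1.99], [-2.66, 2.66]. Speed limits (rad/s): [2.57, 2.57, 3.14, 3.14, 3.14, 3.14, 3.14].

### API

Orientations are given as a rotation vector (axis times angle).
In Python, from cell import bot gives the robot as it stands.
- The arm moves only by the tool send_rows, never from a script. Its argument "steps" is a list that holds one entry, the list of rows, each a list of 7 numbers: the turn, a rotation vector about the tool's x, y, z in degrees, then the shift along the tool's x, y, z in mm, then the finger opening in mm, from 0 to 85.4. A call has 1 to 12 rows; each row shifts and turns the pose as measured when the row begins, along the tool's axes as they then stand; what a row does not reach is not made up. A row lasts 1/8 s, in which the tool goes at most 62.5 mm and 10.7 degrees, less where a joint would pass 70% of its speed; a pose out of reach is approached as far as the arm can. A call with a gripper value outside its range is refused whole. The fingers move at their own pace and stop on an object; "grip_force" is the grip in N (left out, the last holds). Time passes only in rows, so rows that do not move let the fingers close. It gives the time, the measured TCP pose, the force and the opening at its end, in the units of the state.
- bot.observe(): the state, without advancing time (a new reading comes with each control period).
- bot.read_camera(name): name is "scene" or "side" or "wrist"; returns a dict with "img" (480x640x3 uint8, red, green, blue), "mtx" (3x3 intrinsics, pixels), "dist" ([k1, k2, p1, p2, k3] as OpenCV has them; the pictures are not rectified), "cam_to_world" (4x4, takes a point from camera to world coordinates). Camera axes: x right, y down, z forward; pixel columns grow to the right and rows downward; lengths in m; the calibration is good to about 2 mm. A picture is of the moment at which its call begins. There is no depth.
- bot.hand_in(): hands the job in, once; it reports no verdict.
The state is a dict: "time": time; "qpos": joint angles; "qvel": joint speeds; "joint_torque": joint torques, N m; "ee_pos": TCP position; "tool_rot": TCP orientation; "force": force on the tool from outside, world axes, zero at the start; "wrist_torque": the same for the moment, N m; "width": finger opening in m.
Only numpy, scipy, OpenCV 4.12 (cv2) and the standard library are available. Lean on these libraries where they do the work, as an engineer would, in place of code of your own. Each camera call takes 0.05 s, during which the arm holds its last target. There are 200 camera calls.

## Working session

There is one attempt and no reset: what is moved stays moved. The work goes in short steps, Python scripts to look and compute and a tool call to move; the robot and the scene stay as the last step left them, time stands still between calls to the robot, and variables do not carry over. Pictures are saved under pics/ and viewed, about 8 in all and at most 12, crops included, and the job is handed in when it is done.

Besides the shell and the picture viewer there is one more tool, called after ">>>" in YAML: its name, and indented under it one key for each argument. send_rows: Moves the arm, as the interface text tells. Its arguments: {"type":"object","properties":{"steps":{"type":"array","items":{"type":"array","items":{"type":"array","items":{"type":"number"}}}},"grip_force":{"type":"number"}},"required":["steps"]}

```bash
mkdir -p pics; ls; python3 - <<'E'
from cell import bot
import cv2,json
for n in ["scene","side"]:
    r=bot.read_camera(n); cv2.imwrite(f"pics/{n}0.png",r["img"][:,:,::-1]); print(n,r["mtx"].tolist(),r["dist"],r["cam_to_world"].round(4).tolist())
print(bot.observe())
E
```

```text
pics
scene [[564.1302953293373, 0.0, 322.84757594792785], [0.0, 564.1302953293373, 236.1135917545095], [0.0, 0.0, 1.0]] [0.01869643 0.         0.         0.         0.        ] [[0.0775, 0.8282, -0.555, 1.2234], [0.997, -0.0599, 0.0497, -0.0715], [0.008, -0.5572, -0.8303, 1.1159], [0.0, 0.0, 0.0, 1.0]]
side [[507.24382188482014, 0.0, 311.8704409844957], [0.0, 507.24382188482014, 242.0182017024165], [0.0, 0.0, 1.0]] [-0.09561591  0.          0.          0.          0.        ] [[0.85, -0.3374, 0.4045, -0.0441], [-0.5265, -0.5672, 0.6333, -0.8947], [0.0157, -0.7513, -0.6598, 1.0199], [0.0, 0.0, 0.0, 1.0]]
{'time': 0.1, 'qpos': array([ 1.2651261 ,  0.46937679, -0.04859336,  1.53355057,  0.02408534,
        1.1410034 , -0.08231447]), 'qvel': array([ 0.00108401, -0.00038831,  0.00067755, -0.00132206,  0.00034443,
        0.00134851,  0.00014863]), 'joint_torque': array([ 7.59930517e-04, -5.11514139e+01, -4.65095672e-02, -2.38389748e+01,
        1.08928586e-02,  4.40430682e-03, -1.31596877e-05]), 'ee_pos': array([ 0.18433002, -0.64884344,  0.24936565]), 'tool_rot': array([-2.50583172e+00,  1.89314793e+00,  2.24105508e-03]), 'force': array([ 0.4646036 , -0.21161885, -0.15984692]), 'wrist_torque': array([-0.01359769, -0.00167177,  0.03646543]), 'width': 0.08560957080211364}
```

View pics/scene0.png

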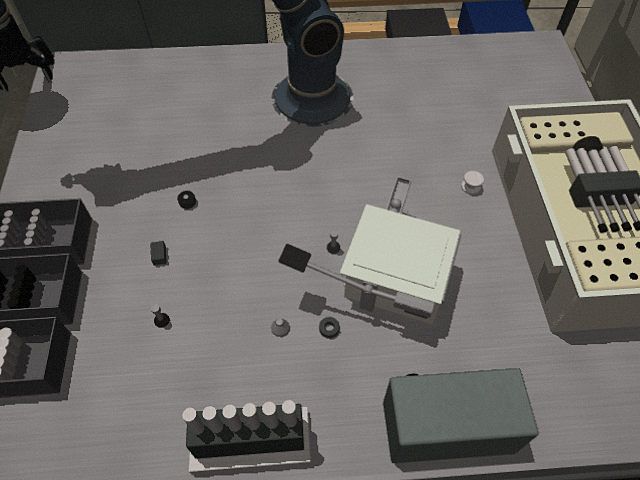

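View pics/side0.png

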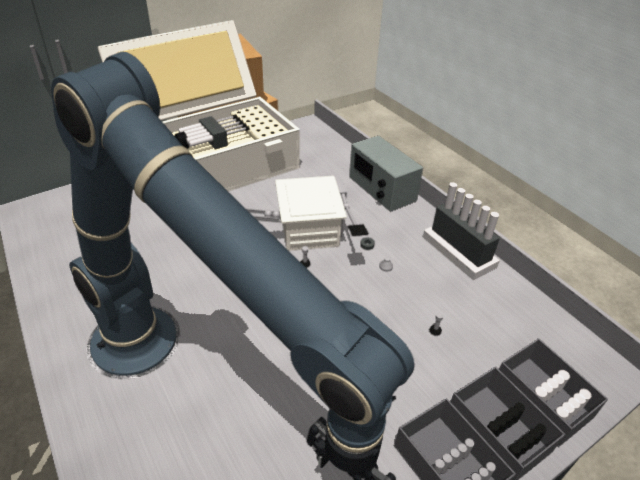

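The scene shows the bin, with its lid corners near (370,207), (460,230), (443,303) and (341,273), and the pad near (295,257). The chute points towards the robot. I'll enlarge this area for exact pixels.

```bash
python3 - <<'E'
import cv2
i=cv2.imread("pics/scene0.png")[170:340,260:480]
cv2.imwrite("pics/c1.png",cv2.resize(i,None,fx=3.5,fy=3.5,interpolation=cv2.INTER_CUBIC))
E
```

```text
(no output)
```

View pics/c1.png

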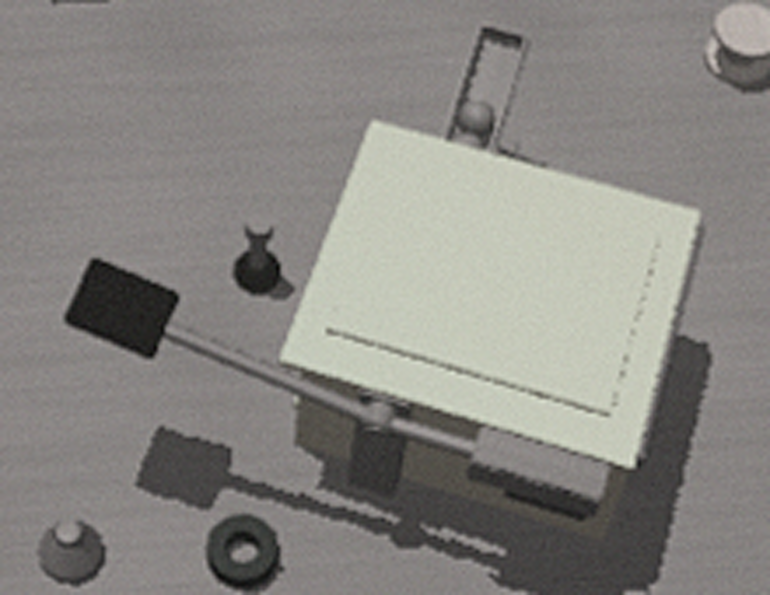

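The crop shows the lid corners at (372,121), (700,211), (635,467) and (281,361). The pad corners are at (94,258), (180,292), (154,358) and (65,320). Nozzle_a's foot is at about (257,275), the cone seat at (72,560) and the collar at (243,555).

```bash
cat >h.py <<'E'
import numpy as np,cv2
from cell import bot
from scipy.spatial.transform import Rotation as R
def proj(r,P):
    W=np.linalg.inv(r["cam_to_world"]); rv=cv2.Rodrigues(W[:3,:3])[0]
    return cv2.projectPoints(np.array(P,float),rv,W[:3,3],r["mtx"],r["dist"])[0][:,0]
def ray(r,uv,z):
    p=cv2.undistortPoints(np.array(uv,float).reshape(-1,1,2),r["mtx"],r["dist"])[:,0]
    T=r["cam_to_world"]; d=np.c_[p,np.ones(len(p))]@T[:3,:3].T
    return T[:3,3]+d*((z-T[2,3])/d[:,2])[:,None]
E
python3 - <<'E'
from h import *
from scipy.optimize import least_squares
r=bot.read_camera("scene"); c=lambda a:np.array(a)/3.5+[260,170]-0.36
L=[[-.11,.093,.121],[.1,.093,.121],[.1,-.093,.121],[-.11,-.093,.121]]
P=[[-.2283,-.082,.1571],[-.1737,-.082,.1449],[-.1737,-.128,.1449],[-.2283,-.128,.1571]]
uv=c([[372,121],[700,211],[635,467],[281,361],[94,258],[180,292],[154,358],[65,320]])
def w(p,X): 
    X=np.array(X); Q=X@R.from_euler('z',p[2]).as_matrix().T; return Q+[p[0],p[1],0]
f=lambda p:(proj(r,w(p,L+P))-uv).ravel()
s=least_squares(f,[.6,.1,1.3]); print(s.x,s.fun.reshape(-1,2).round(1).tolist())
p=s.x
print("pad rest",w(p,[[-.201,-.105,.151],[-.201,-.105,.079]]))
print("nozzle,cone,collar",ray(r,c([[257,275],[72,560],[243,553]]),0).round(3).tolist())
o=bot.observe(); print(R.from_rotvec(o["tool_rot"]).as_matrix().round(3))
E
```

```text
[0.60899446 0.15295902 1.16195918] [[-0.3, -0.3], [-0.0, -0.1], [-0.1, 0.3], [-0.4, 0.0], [-0.1, -0.6], [0.7, 0.4], [0.4, 0.1], [-0.2, 0.0]]
pad rest [[ 0.6254347  -0.07321728  0.151     ]
 [ 0.6254347  -0.07321728  0.079     ]]
nozzle,cone,collar [[0.513, 0.017, 0.0], [0.711, -0.114, 0.0], [0.715, -0.01, 0.0]]
[[ 0.273 -0.962 -0.   ]
 [-0.962 -0.273  0.001]
 [-0.001  0.    -1.   ]]
```

The pose fit is good: residuals are under 1 px, and the pad sits at (0.625, -0.073, 0.151). Next I move over it with the fingers closing.

>>> send_rows:
  steps:
    - [[0, 0, 0, -20, -27, 0, 0], [0, 0, 0, -36, -48, 0, 0], [0, 0, 0, -36, -48, 0, 0], [0, 0, 0, -36, -48, 0, 0], [0, 0, 0, -36, -48, 0, 0], [0, 0, 0, -36, -48, 0, 0], [0, 0, 0, -36, -48, 0, 0], [0, 0, 0, -36, -48, 0, 0], [0, 0, 0, -36, -48, 0, 0], [0, 0, 0, -36, -48, 0, 0], [0, 0, 0, -20, -27, 0, 0], [0, 0, 0, 0, 0, 0, 0]]

```text
time: 1.65
ee_pos: [0.5627, -0.1513, 0.246]
tool_rot: [-2.503, 1.897, 0.007]
force: [-0.5, -1.0, -0.9]
width: -0.0001
```

>>> send_rows:
  steps:
    - [[0, 0, -5, 0, 0, 0, 0], [0, 0, -7, 0, 0, 0, 0], [0, 0, -7, 0, 0, 0, 0], [0, 0, -7, 0, 0, 0, 0], [0, 0, -7, 0, 0, 0, 0], [0, 0, -7, 0, 0, 0, 0], [0, 0, -7, 0, 0, 0, 0], [0, 0, -4, 0, 0, 0, 0], [0, 0, 0, 0, 0, 0, 0]]

```text
time: 2.78
ee_pos: [0.554, -0.1649, 0.243]
tool_rot: [3.075, -0.616, -0.02]
force: [0.2, 0.7, -0.7]
width: -0.0
```

```bash
cat >d.py <<'E'
import sys
from h import *
o=bot.observe(); M=R.from_rotvec(o["tool_rot"]).as_matrix()
t=np.array([float(a) for a in sys.argv[1:4]])
print(o["time"],o["ee_pos"].round(4),o["force"].round(2),o["width"],o["qpos"].round(2));print(M.round(3)); print("shift mm",(M.T@(t-o["ee_pos"])*1000).round(1))
y=np.degrees(np.arctan2(M[1,0],M[0,0])); print("jaw yaw",y)
E
python3 d.py .623 -.078 .20
```

```text
2.775 [ 0.554  -0.1649  0.243 ] [ 0.19  0.72 -0.72] -1.2467972225911681e-05 [ 0.58  0.36 -0.48  1.75  0.19  1.09 -0.35]
[[ 0.923 -0.385 -0.014]
 [-0.385 -0.923 -0.003]
 [-0.012  0.008 -1.   ]]
shift mm [  30.7 -107.1   41.7]
jaw yaw -22.653565793105727
```

>>> send_rows:
  steps:
    - [[0, 0.8, 0, 7, -25, 5, 0], [0, 0, 0, 8, -28, 10, 0], [0, 0, 0, 8, -28, 12, 0], [0, 0, 0, 6, -20, 10, 0], [0, 0, 0, 2, -7, 5, 0], [0, 0, 0, 0, 0, 0, 0]]

```text
time: 3.52
ee_pos: [0.6237, -0.0835, 0.1979]
tool_rot: [3.061, -0.641, -0.001]
force: [0.9, -0.7, -0.4]
width: 0.0
```

```bash
python3 d.py .623 -.078 .18
python3 - <<'E'
from h import *
r=bot.read_camera("scene"); cv2.imwrite("pics/c2.png",cv2.resize(r["img"][170:340,260:480,::-1],None,fx=3,fy=3)); 
r=bot.read_camera("side"); cv2.imwrite("pics/c3.png",cv2.resize(r["img"][150:320,230:450,::-1],None,fx=3,fy=3)); 
cv2.imwrite("pics/c23.png",cv2.resize(np.vstack([cv2.imread("pics/c2.png"),cv2.imread("pics/c3.png")]),None,fx=.58,fy=.58))
E
```

```text
3.525 [ 0.6237 -0.0835  0.1979] [ 0.9  -0.74 -0.41] 3.76411192091256e-05 [ 0.4   0.49 -0.47  1.68  0.26  1.04 -0.57]
[[ 0.916 -0.401 -0.004]
 [-0.401 -0.916 -0.013]
 [ 0.002  0.014 -1.   ]]
shift mm [-2.9 -5.  17.9]
jaw yaw -23.65678134732767
```

View pics/c23.png

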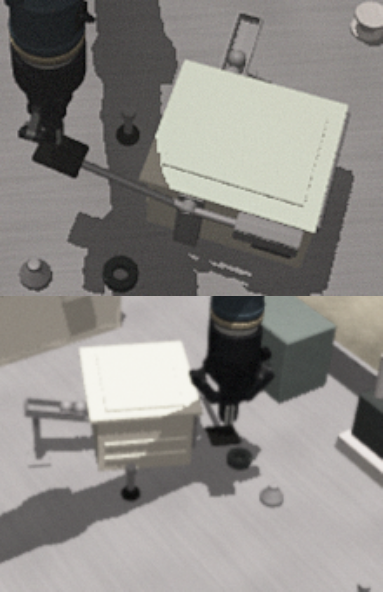

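Top view: the fingertips are above the outer part of the black pad. The side view agrees, and the bodies are clear of the lid. I start pressing.

>>> send_rows:
  steps:
    - [[0, 0, 0, -3, -5, 6, 0], [0, 0, 0, 0, 0, 8, 0], [0, 0, 0, 0, 0, 8, 0], [0, 0, 0, 0, 0, 8, 0], [0, 0, 0, 0, 0, 8, 0], [0, 0, 0, 0, 0, 8, 0], [0, 0, 0, 0, 0, 8, 0], [0, 0, 0, 0, 0, 8, 0]]

```text
time: 4.62
ee_pos: [0.6219, -0.0841, 0.135]
tool_rot: [3.054, -0.65, 0.003]
force: [-2.4, -2.5, 3.8]
width: -0.0
```

```bash
python3 d.py .623 -.078 .10
```

```text
4.625 [ 0.6219 -0.0841  0.135 ] [-2.41 -2.46  3.84] -7.2799558760488655e-06 [ 0.38  0.55 -0.44  1.74  0.31  0.92 -0.62]
[[ 0.913 -0.407 -0.002]
 [-0.407 -0.913 -0.019]
 [ 0.006  0.019 -1.   ]]
shift mm [-1.7 -6.7 34.8]
jaw yaw -24.01728798708173
```

>>> send_rows:
  steps:
    - [[0, 0, 0, 0, -1, 8, 0], [0, 0, 0, 0, -1, 8, 0], [0, 0, 0, 0, -1, 7, 0], [0, 0, 0, 0, -1, 5, 0], [0, 0, 0, 0, -1, 4, 0], [0, 0, 0, 0, -1, 3, 0]]

```text
time: 5.38
ee_pos: [0.6238, -0.081, 0.098]
tool_rot: [3.05, -0.651, -0.0]
force: [-9.4, -5.7, 25.9]
width: -0.0004
```

```bash
python3 d.py .623 -.078 .10
```

```text
5.375 [ 0.6238 -0.081   0.098 ] [-9.37 -5.75 25.94] -0.000417925050945866 [ 0.36  0.6  -0.42  1.76  0.34  0.86 -0.65]
[[ 0.913 -0.408 -0.005]
 [-0.408 -0.913 -0.022]
 [ 0.005  0.023 -1.   ]]
shift mm [-1.9 -2.3 -2.1]
jaw yaw -24.085916979772612
```

The lever is at its stop with 26 N on it. I'll hold with small downward rows and then look.

>>> send_rows:
  steps:
    - [[0, 0, 0, 0, 0, 0, 0], [0, 0, 0, 0, 0, 0, 0], [0, 0, 0, 0, 0, 0, 0], [0, 0, 0, 0, 0, 0, 0], [0, 0, 0, 0, 0, 0, 0], [0, 0, 0, 0, 0, 0, 0], [0, 0, 0, 0, 0, 0, 0], [0, 0, 0, 0, 0, 0, 0]]

```text
time: 6.38
ee_pos: [0.6237, -0.0809, 0.099]
tool_rot: [3.049, -0.651, -0.0]
force: [-1.6, -3.0, 4.1]
width: -0.0002
```

```bash
python3 d.py .623 -.078 .10
python3 - <<'E'
from h import *
a=bot.read_camera("scene")["img"][150:340,260:480,::-1];b=bot.read_camera("side")["img"][140:330,230:450,::-1]
cv2.imwrite("pics/c4.png",cv2.resize(np.hstack([a,b]),None,fx=1.8,fy=1.8,interpolation=cv2.INTER_CUBIC))
E
```

```text
6.375 [ 0.6237 -0.0809  0.099 ] [-1.57 -3.04  4.11] -0.00022152705249476793 [ 0.35  0.59 -0.42  1.76  0.34  0.86 -0.65]
[[ 0.913 -0.408 -0.005]
 [-0.408 -0.913 -0.023]
 [ 0.005  0.023 -1.   ]]
shift mm [-1.8 -2.3 -1.1]
jaw yaw -24.0975650978847
```

View pics/c4.png

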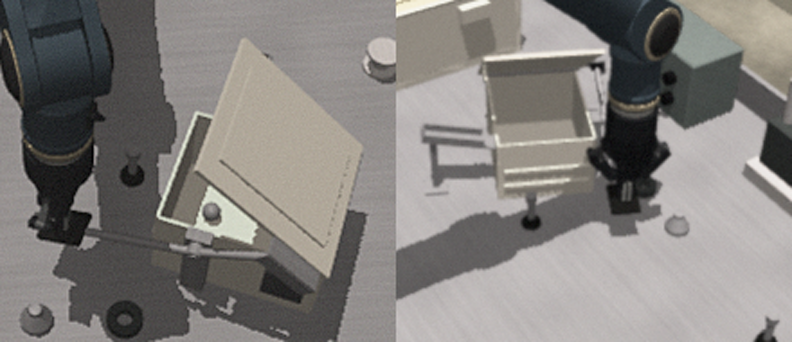

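The lid is fully up and the chute looks empty in the side view. One ball shows inside the bin at (212,212). I'll hold a little longer and then locate the second ball.

>>> send_rows:
  steps:
    - [[0, 0, 0, 0, 0, 0.5, 0], [0, 0, 0, 0, 0, 0, 0], [0, 0, 0, 0, 0, 0.5, 0], [0, 0, 0, 0, 0, 0, 0], [0, 0, 0, 0, 0, 0.5, 0], [0, 0, 0, 0, 0, 0, 0], [0, 0, 0, 0, 0, 0.5, 0], [0, 0, 0, 0, 0, 0, 0]]

```text
time: 7.48
ee_pos: [0.6237, -0.0809, 0.099]
tool_rot: [3.048, -0.651, -0.0]
force: [-1.6, -3.6, 5.3]
width: 0.0001
```

```bash
python3 d.py .623 -.078 .10
python3 - <<'E'
from h import *
a=bot.read_camera("scene")["img"][200:310,330:470,::-1];b=bot.read_camera("side")["img"][150:260,235:375,::-1]
cv2.imwrite("pics/c5.png",cv2.resize(np.hstack([a,b]),None,fx=2.8,fy=2.8,interpolation=cv2.INTER_CUBIC))
E
```

```text
7.475 [ 0.6237 -0.0809  0.099 ] [-1.64 -3.64  5.33] 0.00011290023288490413 [ 0.35  0.59 -0.42  1.76  0.34  0.86 -0.65]
[[ 0.913 -0.408 -0.005]
 [-0.408 -0.913 -0.024]
 [ 0.005  0.024 -1.   ]]
shift mm [-1.8 -2.3 -1.1]
jaw yaw -24.102478999028477
```

View pics/c5.png

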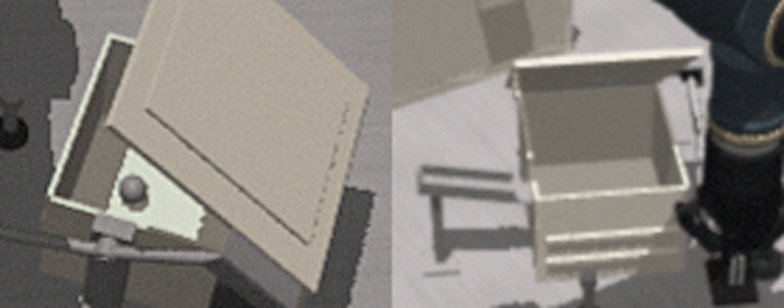

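The chute is empty up to the wall. The second ball must be hidden by the front wall or the lid, so I check with the wrist camera.

```bash
python3 - <<'E'
from h import *
a=bot.read_camera("wrist"); W=np.linalg.inv(a["cam_to_world"])
cv2.imwrite("pics/c6.png",a["img"][:,:,::-1])
s=bot.read_camera("scene")
print(ray(s,[[330+132/2.8,200+188/2.8]],.018))
E
```

```text
[[0.58270631 0.11025223 0.018     ]]
```

View pics/c6.png

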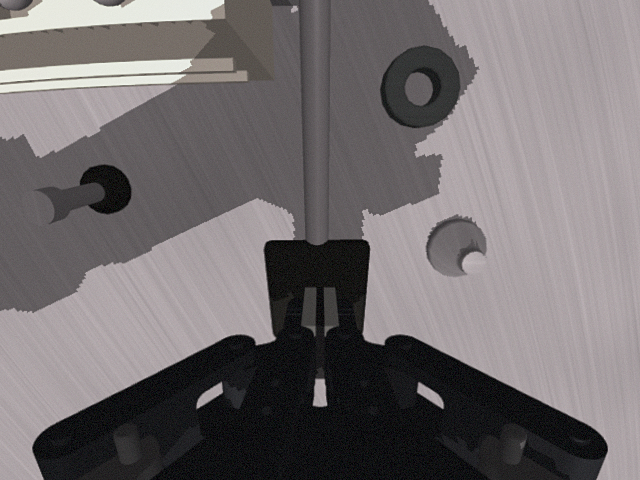

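Both balls appear at the top edge, at (15,2) and (110,2). I'll check that they lie on the bin floor.

```bash
python3 - <<'E'
from h import *
a=bot.read_camera("wrist"); p=[.609,.153]
for z in (.018,.05,.1):
    q=ray(a,[[15,0],[110,0]],z)[:,:2]-p; c,s=np.cos(1.162),np.sin(1.162)
    print(z,(q@np.array([[c,-s],[s,c]])).round(3).tolist())
E
```

```text
0.018 [[-0.056, 0.059], [-0.061, 0.003]]
0.05 [[-0.068, 0.033], [-0.073, -0.014]]
0.1 [[-0.088, -0.008], [-0.091, -0.041]]
```

Both balls lie on the floor inside the walls. Now I let the lever up slowly.

>>> send_rows:
  steps:
    - [[0, 0, 0, 0, 0, -2, 0], [0, 0, 0, 0, 0, -4, 0], [0, 0, 0, 0, 0, -4, 0], [0, 0, 0, 0, 0, -4, 0], [0, 0, 0, 0, 0, -4, 0], [0, 0, 0, 0, 0, -4, 0], [0, 0, 0, 0, 0, -4, 0], [0, 0, 0, 0, 0, -4, 0], [0, 0, 0, 0, 0, -4, 0], [0, 0, 0, 0, 0, -4, 0]]

```text
time: 8.98
ee_pos: [0.6246, -0.0796, 0.1396]
tool_rot: [3.049, -0.65, 0.003]
force: [-1.5, -0.7, 3.2]
width: 0.0001
```

```bash
python3 d.py .623 -.078 .175
```

```text
8.975 [ 0.6246 -0.0796  0.1396] [-1.49 -0.73  3.23] 7.474357550552789e-05 [ 0.37  0.55 -0.44  1.73  0.31  0.93 -0.63]
[[ 0.913 -0.408 -0.003]
 [-0.408 -0.913 -0.024]
 [ 0.007  0.023 -1.   ]]
shift mm [ -1.9   0.  -35.4]
jaw yaw -24.078887505899925
```

>>> send_rows:
  steps:
    - [[0, 0, 0, 0, 0, -3, 0], [0, 0, 0, 0, 0, -3, 0], [0, 0, 0, 0, 0, -3, 0], [0, 0, 0, 0, 0, -3, 0], [0, 0, 0, 0, 0, -3, 0], [0, 0, 0, 0, 0, -3, 0], [0, 0, 0, 0, 0, -2, 0], [0, 0, 0, 0, 0, -2, 0], [0, 0, 0, 0, 0, -2, 0], [0, 0, 0, 0, 0, -2, 0], [0, 0, 0, 0, 0, -2, 0], [0, 0, 0, 0, 0, -2, 0]]

```text
time: 10.48
ee_pos: [0.6263, -0.0749, 0.1722]
tool_rot: [3.056, -0.647, 0.007]
force: [-0.2, -0.5, -1.2]
width: -0.0001
```

>>> send_rows:
  steps:
    - [[0, 0, 0, 0, 0, -2, 0], [0, 0, 0, 0, 0, -2, 0], [0, 0, 0, 0, 0, -2, 0], [0, 0, 0, 0, 0, -2, 0], [0, 0, 0, 0, 0, -2, 0], [0, 0, 0, 0, 0, -2, 0], [0, 0, 0, 0, 0, 0, 0]]

```text
time: 11.35
ee_pos: [0.6249, -0.0753, 0.1831]
tool_rot: [3.055, -0.648, 0.002]
force: [0.2, 0.7, -0.3]
width: -0.0
```

The finger is clear of the pad with no load, and it followed the lever all the way up. I retreat upwards and check.

>>> send_rows:
  steps:
    - [[0, 0, 0, 0, 0, -15, 0], [0, 0, 0, 0, 0, -30, 0], [0, 0, 0, 0, 15, -30, 0], [0, 0, 0, 0, 30, -20, 0], [0, 0, 0, 0, 30, 0, 0], [0, 0, 0, 0, 30, 0, 0], [0, 0, 0, 0, 15, 0, 0], [0, 0, 0, 0, 0, 0, 0], [0, 0, 0, 0, 0, 0, 0], [0, 0, 0, 0, 0, 0, 0]]

```text
time: 12.6
ee_pos: [0.5783, -0.1813, 0.2913]
tool_rot: [3.06, -0.637, 0.015]
force: [-0.6, -0.3, -0.3]
width: -0.0003
```

```bash
python3 d.py .623 -.078 .175
python3 - <<'E'
from h import *
a=bot.read_camera("scene")["img"][150:340,240:480,::-1];b=bot.read_camera("side")["img"][140:330,210:450,::-1]
cv2.imwrite("pics/c7.png",cv2.resize(np.hstack([a,b]),None,fx=1.65,fy=1.65,interpolation=cv2.INTER_CUBIC))
E
```

```text
12.6 [ 0.5783 -0.1813  0.2913] [-0.64 -0.27 -0.25] -0.00027188323510712534 [ 0.58  0.36 -0.46  1.64  0.19  1.18 -0.34]
[[ 0.917 -0.399  0.006]
 [-0.399 -0.917 -0.018]
 [ 0.013  0.014 -1.   ]]
shift mm [  -1.7 -114.2  114.7]
jaw yaw -23.53179164816753
```

View pics/c7.png

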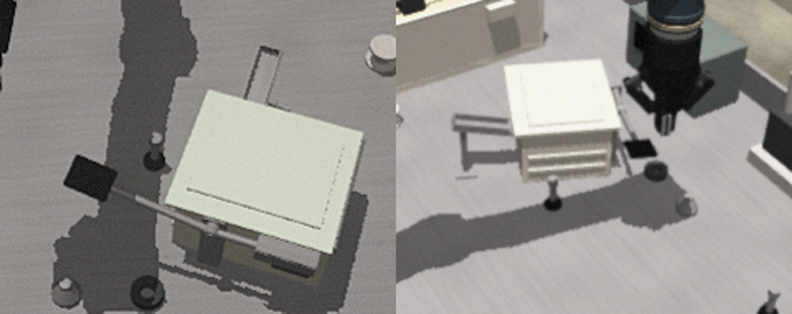

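The lid is shut, the pad is back up, the chute is empty, the objects are in place and the arm is clear.

```bash
python3 -c "
from cell import bot
print(bot.hand_in())"
```

```text
the job is handed in; nothing more can be done
None
```

I pressed the lever pad down with the closed fingertips until it hit its stop, which lifted the lid fully. I held it there for about 2 s, then raised the finger slowly, 2–4 mm every 1/8 s, so the lid closed gently. The arm then backed off and I handed the job in at about 12.7 s.

- **Balls:** while the lid was up, the wrist camera showed both balls at spots that fit the bin floor, near bin x = -56, y = 59 mm and x = -61, y = 3 mm. The scene camera put the second one at about x = -50, y = 7 mm, so the two views differ by about 1 cm. In the last pictures the chute is empty.
- **Lid and lever:** the last pictures show the lid shut and the pad back up. I couldn't read the joint angles or lid speed directly, so this rests on the pictures and the slow release.
- **Surroundings:** nozzle_a, the cone seat, the collar and the white round part beside the bin look unmoved. I didn't look at the other things again at the end, but the arm worked well away from them.
- **Forces:** the highest force I read was about 28 N, briefly when the pad hit its stop. At the end the arm was clear, with no contact force.

No check failed.

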